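Restock the two sample lanes, oldest first

TASK

Restock the two queue lanes of sample pots, first in first out: in each lane first bring the old pot forward, close up to the black front stop, then fetch the new pot of the same shape (round or square) from the bench and set it in the lane close behind the old one. Never tip a pot over: all four end upright on the lane floors, the square ones straight in their lane; leave the other things on the bench where they are.

Things in the scene. Friction and masses are not known exactly. Their poses are not given: they have to be found in the camera images.
- lane_round: Fixed grey plastic channel, the one holding the old round pot at the start (the two lanes look alike). 166 mm long (x), 72 wide (y), floor 4 thick, side walls 4 thick, tops 12 above the bench, 64 clear between. Front end (-x, nearer the robot): black stop, top 34 above the bench, inner face at x = -77 mm; back end open (x = +83 mm). Origin: centre of underside, on the bench. Yaw within 0.2 rad.
- old_round: Closed round sample pot standing upright: white plastic body 44 mm in diameter, slightly wider white lid 46 mm in diameter, 55 mm tall in all, lid from 41 mm up. The old one: it stands on the floor of lane_round, in the back half (28 to 52 mm behind the lane's middle), about in line with the lane. About 0.12 kg. Origin: centre of its underside.
- new_round: Closed round sample pot standing upright: white plastic body 44 mm in diameter, slightly wider white lid 46 mm in diameter, 55 mm tall in all, lid from 41 mm up. The new one: it looks the same as the old but stands on the open bench to the left of the lanes, among other things. About 0.12 kg. Origin: centre of its underside.
- lane_square: Fixed grey plastic channel, the one holding the old square pot at the start (the two lanes look alike). 166 mm long (x), 72 wide (y), floor 4 thick, side walls 4 thick, tops 12 above the bench, 64 clear between. Front end (-x, nearer the robot): black stop, top 34 above the bench, inner face at x = -77 mm; back end open (x = +83 mm). Origin: centre of underside, on the bench. Yaw within 0.2 rad.
- old_square: Closed square sample pot standing upright: white plastic body 44 x 44 mm, slightly wider white lid 46 x 46 mm, 55 mm tall in all, lid from 41 mm up. The old one: it stands on the floor of lane_square, in the back half (28 to 52 mm behind the lane's middle), about in line with the lane. About 0.12 kg. Origin: centre of its underside; x and y square to its sides.
- new_square: Closed square sample pot standing upright: white plastic body 44 x 44 mm, slightly wider white lid 46 x 46 mm, 55 mm tall in all, lid from 41 mm up. The new one: it looks the same as the old but stands on the open bench to the left of the lanes, among other things, turned up to 0.7 rad. About 0.12 kg. Origin: centre of its underside; x and y square to its sides.
- tape: Empty yellow plastic ring (tape core), lying flat, 68 mm outside, 48 mm inside, 22 mm high. Stands loose among the new pots; to be left alone. Origin: centre of its underside.
- standard: Bare aluminium calibration cylinder, 32 mm in diameter, 25 mm tall, upright. Stands loose among the new pots; to be left alone. Origin: centre of its underside.
- dish: Low open glass dish, 68 mm in diameter, 18 mm high. Stands loose among the new pots; to be left alone. Origin: centre of its underside.
- beaker: Small open clear plastic beaker, 52 mm in diameter at the rim, 50 mm tall. Stands loose among the new pots; to be left alone. Origin: centre of its underside.
There are look-alikes about, which are no part of the job. Leave any pink or red look-alike of the new_round alone.

How it is judged:
At the end, for the whole second after the job is handed in: In each lane the old pot is at the front (gap to the stop under 15 mm), the new pot of its shape behind it (centres under 68 mm apart), all upright on the lane floor, within 16 mm of its middle line, square pots within 0.25 rad of straight, released and at rest (x of old_round in the frame of lane_round between -0.06 and -0.039 m and y of old_round in the frame of lane_round between -0.016 and 0.016 m and y of new_round in the frame of lane_round between -0.016 and 0.016 m and x of new_round in the frame of lane_round between -0.02 and 0.03 m and horizontal distance between old_round and new_round below 0.068 m and z of old_round in the frame of lane_round between 0.001 and 0.008 m and angle between each of old_round, new_round, old_square, new_square's own z axis and vertical below 0.1 rad and linear speed of each of old_round, new_round, old_square, new_square below 0.02 m/s and angular speed of each of old_round, new_round, old_square, new_square below 0.2 rad/s and contact force between each of old_round, new_round, old_square, new_square and the fingers below 0.1 N and z of new_round in the frame of lane_round between 0.001 and 0.008 m and x of old_square in the frame of lane_square between -0.06 and -0.039 m and y of old_square in the frame of lane_square between -0.016 and 0.016 m and y of new_square in the frame of lane_square between -0.016 and 0.016 m and x of new_square in the frame of lane_square between -0.02 and 0.03 m and horizontal distance between old_square and new_square below 0.068 m and z of old_square in the frame of lane_square between 0.001 and 0.008 m and (angle between the x axis of old_square and the x axis of lane_square, either way round below 0.25 rad or angle between the x axis of old_square and the y axis of lane_square, either way round below 0.25 rad) and z of new_square in the frame of lane_square between 0.001 and 0.008 m and (angle between the x axis of new_square and the x axis of lane_square, either way round below 0.25 rad or angle between the x axis of new_square and the y axis of lane_square, either way round below 0.25 rad)); the robot touches nothing.
It fails at once if the new round pot is set in its lane before the old one has been brought to the front (x of new_round in the frame of lane_round between -0.083 and 0.083 m and y of new_round in the frame of lane_round between -0.03 and 0.03 m and z of new_round in the frame of lane_round below 0.012 m and x of old_round in the frame of lane_round above -0.03 m).
It fails at once if the new square pot is set in its lane before the old one has been brought to the front (x of new_square in the frame of lane_square between -0.083 and 0.083 m and y of new_square in the frame of lane_square between -0.03 and 0.03 m and z of new_square in the frame of lane_square below 0.012 m and x of old_square in the frame of lane_square above -0.03 m).
It fails at once if a pot is tipped over (angle between any of old_round, old_square, new_round, new_square's own z axis and vertical above 0.8 rad).
It fails at once if the tape ring, calibration cylinder, dish or beaker is moved more than 25 mm (distance of any of tape, standard, dish, beaker from where it was at the start of the episode above 0.025 m).
It also fails if it takes over 88 s, if anything falls off the work surface, if the arm or the gripper's body presses on something with over 40 N, if the wrist force passes 120 N, or if a joint passes its speed limit or range.

ROBOT

A 6-joint arm with a two-finger parallel gripper is mounted at the origin on the work surface. World frame = base frame: x ahead of the robot, y to its left, z up, the work surface at z = 0. Lengths are in m, angles in rad, forces in N, time in s.
With the tool pointing down it reaches from about 0.35 to 0.85 m from the base axis. Payload 8.1 kg.
Tool frame: the origin (TCP) lies on the centre line of the jaws, within the pads' length; the fingertips stand 17 mm ahead of it and the grasp point (between the pads) lies 2 mm behind it; z points along the fingers, y is the line along which they close (so a half turn about z gives the same grasp; the last joint's range is limited). The gripper opens to 93 mm and grips with 3 to 60 N. Pads are 15 mm wide; open, the fingers measure 128 mm over their backs; the gripper's body (75 mm by 188 mm) begins 65 mm behind the grasp point.
Start: joints at [1.086, 0.13, 1.488, -0, 1.523, -0.085], TCP at [0.234, 0.553, 0.236] pointing down, gripper open.
Joint ranges: [-2.96, 2.96], [-0.89, 2.26], [0.02, 2.5], [-1.34, 4.48], [0, 2.73], [-2.66, 2.66]. Speed limits (rad/s): [2.39, 2.39, 2.79, 3.14, 3.14, 3.14].

INTERFACE

Orientations are given as a rotation vector (axis times angle).
In Python, from plant import robot, optics, close_job, models gives the robot as it stands.
- The arm moves only by the shell command python3 -m inch 'ROWS' [OPENING] [FORCE]. ROWS is a JSON object of lists of equal length, an entry for each row: "travel": the shift along the tool's x, y, z in m, a list of three; "spin": the turn about the tool's z in rad. In form: {"travel": [[x, y, z], ...], "spin": [spin, ...]}. A call has 1 to 10 rows; each row is the pose to reach, as a shift and turn from the pose commanded when the call began, along the tool's axes at that moment; what a row does not reach only later rows make up. A row lasts 1/12 s, in which the tool goes at most 41.7 mm and 7.16 degrees, less where a joint would pass 70% of its speed; a pose out of reach is approached as far as the arm can. A call with a gripper value outside its range is refused whole. OPENING is the closure, from 0 (fully open) to 1 (shut), set as the call begins (- or left out, the last holds). The fingers move at their own pace and stop on an object; FORCE is the grip in N (left out, the last holds). Time passes only in rows, so rows that repeat a pose let the fingers close. It gives the time, the measured TCP pose, the force, the opening and the grip force at its end, in the units of the state.
- robot.read_state(): the state, without advancing time (a new reading comes with each control period).
- optics.read_camera(name): name is "side" or "top" or "wrist"; returns (picture, depth): 480x640x3 uint8, red, green, blue; 480x640 float32, m along the optical axis (not along the pixel's ray), 0 where there is no reading.
- optics.camera_info(name): a dict with "camera_matrix" (3x3 intrinsics, pixels), "view" (4x4, takes a point from world to camera coordinates). Camera axes: x right, y down, z forward; pixel columns grow to the right and rows downward; lengths in m; the calibration is good to about 2 mm. A picture is of the moment at which its call begins: read the wrist's pose just before it. camera_info takes no time and is no camera call; for the wrist camera it gives the pose at the moment of the call.
- close_job(): hands the job in; it is judged then, once.
Trained networks look in the newest picture that a camera, given by its name, has taken for a name from the list of things; names that differ only in an ending like _2 or _b are one class to them, and where a whole thing is asked for, a point or a joint stands for the part that bears it (a point fixed in the world has none). Each returns a list of dicts, best first, with "p" (0 to 1); they miss things now and then, are a little off and sometimes report something else, mostly with a low value. They report only what shows in the picture. A call takes as long as a camera call. They do not tell look-alikes from the thing itself.
- models.look_for(camera, name): "centre" ([x, y, z] in m, in world coordinates, good to about 4 mm: the middle of the surface that is visible of it).
- models.masks_of(camera, name): "region" (480x640 bool, what is visible of it).
The state is a dict: "t": time; "q": joint angles; "dq": joint speeds; "joint_torque": joint torques, N m; "tool_pos": TCP position; "orientation": TCP orientation; "force": force on the tool from outside, world axes, zero at the start; "wrist_torque": the same for the moment, N m; "opening": finger opening in m; "gripper_force": force on a finger pad.
Only numpy, scipy, OpenCV 4.12 (cv2) and the standard library are available. Lean on these libraries where they do the work, as an engineer would, in place of code of your own. Each camera call takes 0.05 s, during which the arm holds its last target. There are 200 camera calls.

## Working session

There is one attempt and no reset: what is moved stays moved. The work goes in short steps, Python scripts to look and compute and a shell command to move; the robot and the scene stay as the last step left them, time stands still between calls to the robot, and variables do not carry over. Pictures are saved under pics/ and viewed, at most 14 in all, crops included, and the job is handed in when it is done.

```bash
mkdir -p pics; ls
cat > h.py <<'E'
import numpy as np, cv2
from plant import robot, optics, close_job, models
def cloud(cam):
    pic,d=optics.read_camera(cam); ci=optics.camera_info(cam)
    K=np.array(ci["camera_matrix"]);V=np.linalg.inv(np.array(ci["view"]))
    v,u=np.mgrid[:480,:640]
    P=np.stack([(u-K[0,2])/K[0,0]*d,(v-K[1,2])/K[1,1]*d,d],-1)
    W=P@V[:3,:3].T+V[:3,3]; W[d==0]=np.nan
    return pic,W
def save(n,pic): cv2.imwrite("pics/"+n,np.ascontiguousarray(pic[...,::-1]))
E
python3 - <<'E'
from h import *
pic,W=cloud("top"); save("top.png",pic); np.savez("top.npz",pic=pic,W=W)
for n in ["lane_round","lane_square","old_round","old_square","new_round","new_square","tape","standard","dish","beaker"]:
    print(n,[(np.round(r["centre"],3).tolist(),round(r["p"],2)) for r in models.look_for("top",n)])
ci=optics.camera_info("top");print(np.round(ci["view"],3),ci["camera_matrix"])
s=robot.read_state();print(s)
E
```

```text
pics
lane_round [([0.508, -0.228, 0.001], 0.97)]
lane_square [([0.5, -0.05, 0.002], 0.84)]
old_round [([0.561, -0.226, 0.06], 0.56)]
old_square [([0.546, -0.057, 0.059], 0.91)]
new_round [([0.58, 0.342, 0.057], 0.81), ([0.679, 0.341, 0.055], 0.76), ([0.362, 0.182, 0.055], 0.72), ([0.367, 0.309, 0.058], 0.69)]
new_square [([0.487, 0.098, 0.057], 0.97)]
tape [([0.608, 0.235, 0.022], 0.62)]
standard [([0.478, 0.234, 0.026], 0.72)]
dish [([0.47, 0.376, 0.009], 0.71)]
beaker [([0.597, 0.107, 0.008], 0.93)]
[[ 0.012 -1.    -0.003  0.068]
 [-0.997 -0.012 -0.077  0.541]
 [ 0.077  0.004 -0.997  1.206]
 [ 0.     0.     0.     1.   ]] [[554.15958695   0.         321.37179789]
 [  0.         554.15958695 244.23649624]
 [  0.           0.           1.        ]]
{'t': 0.55, 'q': array([ 1.08557432e+00,  1.30367977e-01,  1.48821132e+00, -1.74775648e-05,
        1.52301864e+00, -8.54303445e-02]), 'dq': array([ 0.00020667, -0.00172688, -0.00022007,  0.00129848, -0.00051173,
       -0.00054525]), 'joint_torque': array([-7.43386736e-04, -5.59290361e+01, -4.91693974e+01,  7.66996387e-02,
        2.35919299e-02, -2.92441928e-05]), 'tool_pos': array([0.23353543, 0.55267978, 0.23564814]), 'orientation': array([ 6.23813055e-01,  3.07902026e+00, -1.56828192e-05]), 'force': array([-0.1968    ,  0.14133781, -0.26928024]), 'wrist_torque': array([-0.06391848, -0.05019569,  0.01283825]), 'gripper_force': 0.0, 'opening': 0.09298135742576125}
```

View pics/top.png

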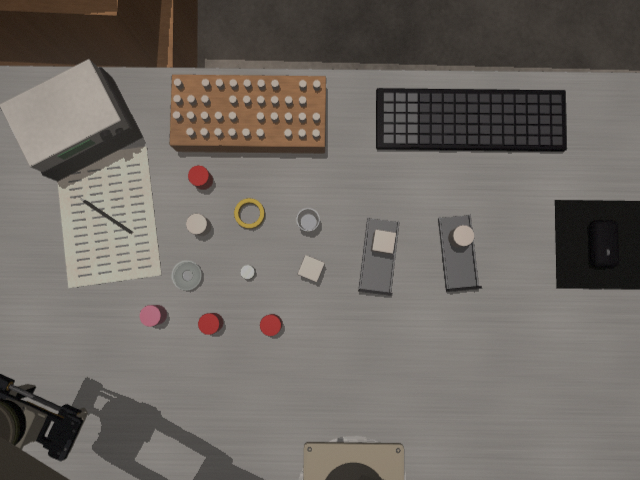

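The top view shows new_round candidates: white at (196,224), red at (199,176), (209,323) and (270,325), pink at (151,315). The white one fits, since the body and lid are white. The square lane is at (379,256) with its pot at (384,242), the round lane at (459,253) with its pot at (463,236), and the new square pot at (311,269). Next I measure the poses and make the confirming crop.

```bash
cat >> h.py <<'E'
def rect(P):  # centre, size, yaw in (-pi/4,pi/4] of a set of world points
    (c,s,a)=cv2.minAreaRect((P[:,:2]*1000).astype(np.float32)); a=np.radians(a)
    a=(a+np.pi/4)%(np.pi/2)-np.pi/4
    return np.round(np.array(c)/1000,4),np.round(s,1),round(a,3)
def near(W,c,r,lo,hi):
    m=(np.hypot(W[...,0]-c[0],W[...,1]-c[1])<r)&(W[...,2]>lo)&(W[...,2]<hi)
    return W[m]
def clean(W,c,r,lo,hi):
    m=((np.hypot(W[...,0]-c[0],W[...,1]-c[1])<r)&(W[...,2]>lo)&(W[...,2]<hi)).astype(np.uint8)
    n,l,st,_=cv2.connectedComponentsWithStats(m); k=1+np.argmax(st[1:,4]); return W[l==k]
def tool():
    s=robot.read_state(); R=cv2.Rodrigues(np.array(s["orientation"]))[0]; return s,np.array(s["tool_pos"]),R
def go(xy,yaw_y,z):
    """travel & spin to bring TCP to xy,z with tool y along world angle yaw_y (mod pi)"""
    s,p,R=tool(); d=R.T@(np.array([*xy,z])-p); ty=np.arctan2(R[1,1],R[0,1])
    sp=-((yaw_y-ty+np.pi/2)%np.pi-np.pi/2)
    print("p",np.round(p,4),"travel",np.round(d,4),"spin",round(sp,3),"q6",round(s["q"][5],2),"tilt",np.round(R[:,2],3),"t",round(s["t"],2))
E
python3 - <<'E'
from h import *
f=np.load("top.npz");pic,W=f["pic"],f["W"]
for n,c in dict(old_round=(.56,-.226),old_square=(.546,-.057),new_round=(.58,.342),new_square=(.487,.098)).items():
    P=clean(W,c,.05,.045,.075); print(n,rect(P),np.round(np.median(P,0),4),len(P))
for n,cam in (("lane_round",(.508,-.228)),("lane_square",(.5,-.05))):
    for r in models.masks_of("top",n)[:1]:
        m=r["region"]; P=W[m]; P=P[np.isfinite(P[:,0])]; print(n,r["p"],rect(P),len(P),np.round(np.percentile(P[:,2],[2,50,98]),4))
    P=clean(W,cam,.12,.02,.042) ; print("stop",rect(P),len(P))
print("bench z",np.nanmedian(near(W,(.5,.2),.3,-.02,.02)[:,2]))
a=cv2.resize(pic[140:340,120:345],None,fx=3,fy=3,interpolation=2);b=cv2.resize(pic[205:300,345:490],None,fx=5,fy=5)
save("a.png",a[:, :675]); save("b.png",b)
E
```

```text
old_round (array([ 0.5597, -0.2295]), array([44.1, 44.7]), np.float64(-0.756)) [ 0.5587 -0.2288  0.0592] 369
old_square (array([ 0.5453, -0.0595]), array([46.3, 46.3]), np.float64(-0.148)) [ 0.5451 -0.0595  0.059 ] 468
new_round (array([0.5784, 0.3453]), array([44.5, 44.6]), np.float64(0.752)) [0.578  0.3442 0.0546] 360
new_square (array([0.4855, 0.0965]), array([46. , 45.9]), np.float64(-0.379)) [0.4858 0.0962 0.0552] 458
lane_round 0.69 (array([ 0.5247, -0.2306]), array([166.5,  72.6]), np.float64(0.107)) 1922 [-0.0005  0.0049  0.0345]
stop (array([ 0.4461, -0.2395]), array([ 6. , 71.2]), np.float64(0.108)) 98
stop (array([ 0.4364, -0.0434]), array([70. ,  5.9]), np.float64(-0.112)) 94
bench z 0.0004806836068411702
```

View pics/a.png

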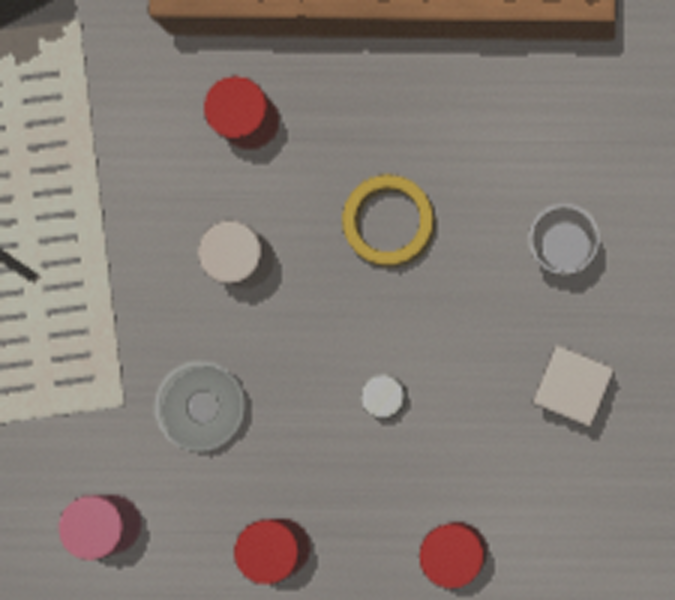

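View pics/b.png

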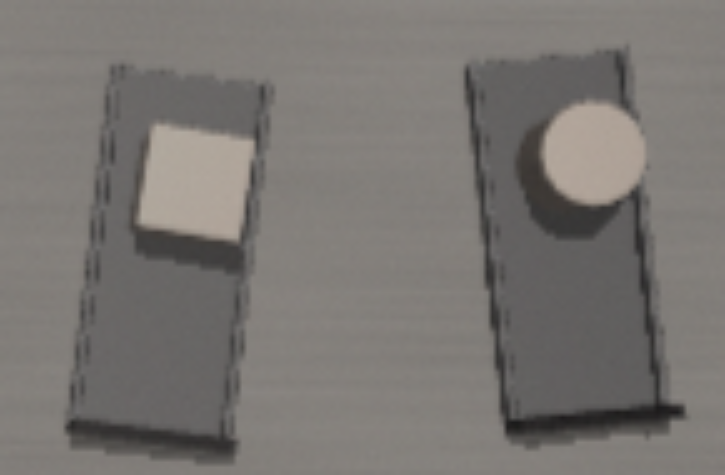

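The crop confirms the white round pot at crop (230,252) as new_round; the others are pink or red. Lanes: round at about (.525,-.2307) with yaw .107, square at about (.5155,-.052) with yaw -.112. I start with old_square.

Run:
```python
from h import *
f=np.load("top.npz");W=f["W"]
for n,o,y in (("r",(.525,-.2307),.107),("s",(.5155,-.052),-.112)):
    P=near(W,o,.13,.0025,.04); d=P[:,:2]-o; c,s=np.cos(y),np.sin(y)
    L=np.c_[d@[c,s],d@[-s,c]]; w=(P[:,2]>.009)&(P[:,2]<.015)&(abs(L[:,1])<.045)
    print(n,"x",np.round(np.percentile(L[abs(L[:,1])<.04][:,0],[1,99]),4),"y",np.round(np.percentile(L[w][:,1],[5,95]),4),w.sum())
go((.545,-.0595),-.148+np.pi/2,.13); go((.545,-.0595),-.148+np.pi/2,.044)
```

```text
r x [-0.1214  0.1238] y [-0.0356  0.0358] 281
s x [-0.1227  0.1211] y [-0.0369  0.0342] 268
p [0.2336 0.5527 0.2357] travel [-0.5252 -0.4427  0.1057] spin -0.252 q6 -0.09 tilt [ 0.  0. -1.] t 0.65
p [0.2336 0.5527 0.2357] travel [-0.5252 -0.4427  0.1917] spin -0.252 q6 -0.09 tilt [ 0.  0. -1.] t 0.65
```

```bash
python3 -m inch '{"travel": [[-0.525,-0.443,0.105],[-0.525,-0.443,0.105],[-0.525,-0.443,0.105],[-0.525,-0.443,0.105],[-0.525,-0.443,0.105],[-0.525,-0.443,0.105],[-0.525,-0.443,0.105],[-0.525,-0.443,0.105],[-0.525,-0.443,0.105],[-0.525,-0.443,0.105]], "spin": [-0.252,-0.252,-0.252,-0.252,-0.252,-0.252,-0.252,-0.252,-0.252,-0.252]}' 0 20; python3 -c "
from h import *
go((.545,-.0595),-.148+np.pi/2,.13)"
```

```text
t: 1.48
tool_pos: [0.4201, 0.1848, 0.173]
orientation: [0.231, 3.132, 0.001]
force: [1.4, 0.5, 0.2]
opening: 0.093
gripper_force: 0.0
p [0.4201 0.1848 0.173 ] travel [-0.1594 -0.2233  0.043 ] spin 0.0 q6 -1.12 tilt [ 0.001  0.    -1.   ] t 1.48
```

```bash
python3 -m inch '{"travel": [[-0.159,-0.223,0.043],[-0.159,-0.223,0.043],[-0.159,-0.223,0.043],[-0.159,-0.223,0.043],[-0.159,-0.223,0.043],[-0.159,-0.223,0.043],[-0.159,-0.223,0.043],[-0.159,-0.223,0.043],[-0.159,-0.223,0.043],[-0.159,-0.223,0.043]], "spin": [0,0,0,0,0,0,0,0,0,0]}'; python3 -c "
from h import *
go((.545,-.0595),-.148+np.pi/2,.044)
pic,W=cloud('wrist');save('w1.png',pic)
P=clean(W,(.545,-.0595),.05,.045,.075);print(rect(P),np.median(P,0))
for o,y in (((.5154,-.0533),-.112),):
    P=near(W,o,.12,.008,.016); d=P[:,:2]-o; c,s=np.cos(y),np.sin(y); Y=d@[-s,c]; print(np.percentile(Y[abs(Y)<.04],[3,97]),len(P))
"
```

```text
t: 2.32
tool_pos: [0.5438, -0.0571, 0.1298]
orientation: [-0.233, -3.132, -0.001]
force: [-0.6, -0.3, -0.9]
opening: 0.0931
gripper_force: 0.0
p [ 0.5438 -0.0571  0.1298] travel [-0.0016 -0.0022  0.0858] spin -0.0 q6 -1.62 tilt [-0.  0. -1.] t 2.32
(array([ 0.5449, -0.0587]), array([46.2, 45.9]), np.float64(-0.155)) [ 0.54274761 -0.0584685   0.05947685]
[-0.03495829  0.03651761] 3094
```

View pics/w1.png

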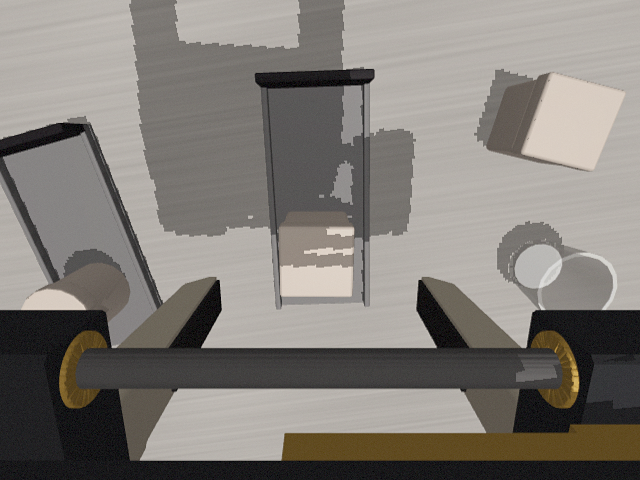

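The wrist view shows the square lane with its pot at (315,260), centred between the fingers. I descend and grip.

```bash
python3 -m inch '{"travel": [[-0.001,-0.002,0.03],[-0.001,-0.002,0.06],[-0.001,-0.002,0.08],[-0.001,-0.002,0.086],[-0.001,-0.002,0.086],[-0.001,-0.002,0.086]], "spin": [0,0,0,0,0,0]}'; python3 -m inch '{"travel": [[0,0,0],[0,0,0],[0,0,0],[0,0,0],[0,0,0],[0,0,0],[0,0,0],[0,0,0]], "spin": [0,0,0,0,0,0,0,0]}' 1 15;  python3 -c "
from h import *
go((.5155-.0517,-.0525+.0058),-.112+np.pi/2,.044)"
```

```text
t: 2.87
tool_pos: [0.5451, -0.0588, 0.0449]
orientation: [0.23, 3.132, -0.0]
force: [0.8, 0.5, 0.3]
opening: 0.0929
gripper_force: 0.0
t: 3.53
tool_pos: [0.5447, -0.0595, 0.0439]
orientation: [-0.232, -3.133, -0.0]
force: [-0.6, -0.7, 1.0]
opening: 0.0458
gripper_force: 15.0
p [ 0.5447 -0.0595  0.0439] travel [ 0.0819  0.0007 -0.0001] spin -0.036 q6 -1.63 tilt [-0.  0. -1.] t 3.53
```

```bash
python3 -m inch '{"travel": [[0,0,-0.005],[0.02,0,-0.005],[0.04,0,-0.005],[0.06,0,-0.005],[0.075,0,-0.005],[0.082,0.001,-0.005],[0.082,0.001,-0.005],[0.082,0.001,-0.001],[0.082,0.001,0],[0.082,0.001,0]], "spin": [0,-0.036,-0.036,-0.036,-0.036,-0.036,-0.036,-0.036,-0.036,-0.036]}';  python3 -m inch '{"travel": [[0,0,0],[0,0,0],[0,0,0],[0,0,0],[0,0,0],[0,0,0],[0,0,-0.03],[0,0,-0.06],[0,0,-0.09],[0,0,-0.09]], "spin": [0,0,0,0,0,0,0,0,0,0]}' 0; python3 -c "
from h import *
go((.5592,-.229),.107+np.pi/2,.13)"
```

```text
t: 4.37
tool_pos: [0.4646, -0.0466, 0.0439]
orientation: [0.176, 3.136, -0.0]
force: [-0.0, -0.2, -2.0]
opening: 0.046
gripper_force: 15.0
t: 5.2
tool_pos: [0.4674, -0.0472, 0.1405]
orientation: [0.175, 3.127, -0.002]
force: [0.8, -0.6, 0.8]
opening: 0.0931
gripper_force: 0.0
p [ 0.4674 -0.0472  0.1405] travel [-0.1114 -0.1704  0.0117] spin -0.219 q6 -1.67 tilt [ 0.009 -0.002 -1.   ] t 5.2
```

```bash
python3 -m inch '{"travel": [[-0.11,-0.17,0.004],[-0.11,-0.17,0.004],[-0.11,-0.17,0.004],[-0.11,-0.17,0.004],[-0.11,-0.17,0.004],[-0.11,-0.17,0.004],[-0.11,-0.17,0.004],[-0.11,-0.17,0.004],[-0.11,-0.17,0.004]], "spin": [-0.219,-0.219,-0.219,-0.219,-0.219,-0.219,-0.219,-0.219,-0.219]}'; python3 -c "
from h import *
pic,W=cloud('wrist')
P=clean(W,(.559,-.229),.05,.05,.075);print(rect(P),np.median(P,0))
o,y=(.525,-.2307),.107
P=near(W,o,.12,.008,.016); d=P[:,:2]-o; c,s=np.cos(y),np.sin(y); Y=d@[-s,c]; print(np.percentile(Y[abs(Y)<.04],[3,97]),len(P))
go((.5592,-.229),.107+np.pi/2,.044)"
```

```text
t: 5.95
tool_pos: [0.5537, -0.2265, 0.1297]
orientation: [0.169, -3.137, -0.001]
force: [0.1, 1.5, 0.1]
opening: 0.0932
gripper_force: 0.0
(array([ 0.5597, -0.23  ]), array([45.5, 44.6]), np.float64(0.075)) [ 0.55797073 -0.23004764  0.0595977 ]
[-0.03564169  0.03556073] 3077
p [ 0.5538 -0.2264  0.13  ] travel [-0.0051 -0.0032  0.086 ] spin 0.001 q6 -2.15 tilt [-0.  0. -1.] t 6.0
```

```bash
python3 -m inch '{"travel": [[-0.005,-0.003,0.03],[-0.005,-0.003,0.06],[-0.005,-0.003,0.08],[-0.005,-0.003,0.086],[-0.005,-0.003,0.086],[-0.005,-0.003,0.086]], "spin": [0,0,0,0,0,0]}'; python3 -m inch '{"travel": [[0,0,0],[0,0,0],[0,0,0],[0,0,0],[0,0,0],[0,0,0],[0,0,0],[0,0,0]], "spin": [0,0,0,0,0,0,0,0]}' 1 15;  python3 -c "
from h import *
go((.525-.0517,-.2307-.0056),.107+np.pi/2,.044)"
```

```text
t: 6.5
tool_pos: [0.5598, -0.2297, 0.045]
orientation: [-0.17, 3.136, -0.001]
force: [0.4, 0.1, 0.9]
opening: 0.0928
gripper_force: 0.0
t: 7.17
tool_pos: [0.5593, -0.2301, 0.0438]
orientation: [0.168, -3.137, -0.0]
force: [0.0, -0.4, 1.3]
opening: 0.0453
gripper_force: 15.0
p [ 0.5593 -0.2301  0.0438] travel [ 0.0862  0.003  -0.0002] spin 0.0 q6 -2.15 tilt [-0.  0. -1.] t 7.17
```

```bash
python3 -m inch '{"travel": [[0,0,-0.005],[0.02,0.001,-0.005],[0.04,0.002,-0.005],[0.06,0.003,-0.005],[0.078,0.003,-0.005],[0.086,0.003,-0.005],[0.086,0.003,-0.005],[0.086,0.003,-0.001],[0.086,0.003,0],[0.086,0.003,0]], "spin": [0,0,0,0,0,0,0,0,0,0]}';  python3 -m inch '{"travel": [[0,0,0],[0,0,0],[0,0,0],[0,0,0],[0,0,0],[0,0,0],[0,0,-0.03],[0,0,-0.06],[0,0,-0.09],[0,0,-0.09]], "spin": [0,0,0,0,0,0,0,0,0,0]}' 0; python3 -c "
from h import *
go((.4856,.0963),-.379+np.pi/2,.13);go((.4856,.0963),-.379,.13);
pic,W=cloud('wrist')
for c in ((.4733,-.2363),(.4638,-.0462)):
  P=clean(W,c,.05,.05,.075);print(rect(P),np.median(P,0),len(P))"
```

```text
t: 8.0
tool_pos: [0.4744, -0.2363, 0.0439]
orientation: [-0.169, 3.137, -0.0]
force: [-0.6, 0.0, -1.2]
opening: 0.0454
gripper_force: 15.0
t: 8.83
tool_pos: [0.4769, -0.2384, 0.1409]
orientation: [-0.168, 3.129, -0.009]
force: [1.6, -0.4, 1.7]
opening: 0.0929
gripper_force: 0.0
p [ 0.4769 -0.2384  0.1409] travel [-0.0444  0.3319  0.0092] spin 0.486 q6 -2.24 tilt [ 0.008 -0.005 -1.   ] t 8.83
p [ 0.4769 -0.2384  0.1409] travel [-0.0444  0.3319  0.0092] spin -1.085 q6 -2.24 tilt [ 0.008 -0.005 -1.   ] t 8.83
(array([ 0.4737, -0.2358]), array([45.1, 44.9]), np.float64(0.1)) [ 0.47237096 -0.2357298   0.05656361] 3841
(array([ 0.464 , -0.0471]), array([46.9, 46.3]), np.float64(-0.106)) [ 0.46479322 -0.05319148  0.05683054] 4452
```

Both old pots are at the front, upright and straight. Next is new_square.

```bash
python3 -m inch '{"travel": [[-0.041,0.332,0.003],[-0.041,0.332,0.003],[-0.041,0.332,0.003],[-0.041,0.332,0.003],[-0.041,0.332,0.003],[-0.041,0.332,0.003],[-0.041,0.332,0.003],[-0.041,0.332,0.003],[-0.041,0.332,0.003],[-0.041,0.332,0.003]], "spin": [0.486,0.486,0.486,0.486,0.486,0.486,0.486,0.486,0.486,0.486]}';python3 -m inch '{"travel": [[0,0,0],[0,0,0]], "spin": [0,0]}'; python3 -c "
from h import *
pic,W=cloud('wrist')
P=clean(W,(.4856,.0963),.05,.046,.075);print(rect(P),np.median(P,0))
go((.4856,.0963),-.379+np.pi/2,.04)"
```

```text
t: 9.72
tool_pos: [0.4776, 0.1017, 0.1296]
orientation: [-0.584, -3.085, -0.001]
force: [0.4, 0.1, 1.1]
opening: 0.093
gripper_force: 0.0
t: 9.88
tool_pos: [0.4783, 0.0974, 0.13]
orientation: [-0.591, -3.084, 0.001]
force: [-0.4, -0.1, -0.4]
opening: 0.0924
gripper_force: 0.0
(array([0.4858, 0.0965]), array([46.1, 46.7]), np.float64(-0.382)) [0.48371634 0.09719439 0.05550003]
p [0.4785 0.0971 0.1302] travel [-0.007   0.002   0.0902] spin -0.001 q6 -1.1 tilt [-0.001 -0.001 -1.   ] t 9.93
```

```bash
python3 -m inch '{"travel": [[-0.007,0.002,0.03],[-0.007,0.002,0.06],[-0.007,0.002,0.08],[-0.007,0.002,0.09],[-0.007,0.002,0.09],[-0.007,0.002,0.09]], "spin": [0,0,0,0,0,0]}'; python3 -m inch '{"travel": [[0,0,0],[0,0,0],[0,0,0],[0,0,0],[0,0,0],[0,0,0],[0,0,0],[0,0,0],[0,0,-0.03],[0,0,-0.06]], "spin": [0,0,0,0,0,0,0,0,0,0]}' 1 15; python3 -m inch '{"travel": [[0,0,-0.03],[0,0,-0.03],[0,0,-0.03]], "spin": [0,0,0]}';  python3 -c "
from h import *
go((.5155+.004,-.053-.0004),-.112+np.pi/2,.12)"
```

```text
t: 10.43
tool_pos: [0.486, 0.0966, 0.041]
orientation: [-0.593, -3.084, 0.0]
force: [-0.3, -0.1, 0.9]
opening: 0.093
gripper_force: 0.0
t: 11.27
tool_pos: [0.4835, 0.0972, 0.099]
orientation: [-0.59, -3.08, 0.003]
force: [0.5, -0.3, -0.9]
opening: 0.0458
gripper_force: 15.0
t: 11.52
tool_pos: [0.4876, 0.0976, 0.133]
orientation: [0.591, 3.081, 0.002]
force: [0.4, -0.3, -2.3]
opening: 0.046
gripper_force: 15.0
p [0.4876 0.0976 0.133 ] travel [-0.0854 -0.1286  0.0131] spin -0.267 q6 -1.1 tilt [ 0.004  0.    -1.   ] t 11.52
```

```bash
python3 -m inch '{"travel": [[-0.085,-0.128,0.01],[-0.085,-0.128,0.01],[-0.085,-0.128,0.01],[-0.085,-0.128,0.01],[-0.085,-0.128,0.01],[-0.085,-0.128,0.01],[-0.085,-0.128,0.01],[-0.085,-0.128,0.01],[-0.085,-0.128,0.01],[-0.085,-0.128,0.01]], "spin": [-0.267,-0.267,-0.267,-0.267,-0.267,-0.267,-0.267,-0.267,-0.267,-0.267]}';  python3 -c "
from h import *
pic,W=cloud('wrist')
P=clean(W,(.464,-.0465),.04,.045,.075);print(rect(P),np.median(P,0),len(P))
go((.5155+.004,-.053-.0004),-.112+np.pi/2,.044)"
```

```text
t: 12.35
tool_pos: [0.5175, -0.0518, 0.1207]
orientation: [-0.173, -3.137, -0.0]
force: [-0.7, -0.1, -1.3]
opening: 0.0457
gripper_force: 15.0
(array([ 0.4655, -0.0471]), array([46.2, 46. ]), np.float64(-0.11)) [ 0.46422203 -0.04694792  0.05944237] 6897
p [ 0.5176 -0.0519  0.1208] travel [-0.0021 -0.0013  0.0768] spin 0.002 q6 -1.66 tilt [-0.  0. -1.] t 12.4
```

```bash
python3 -m inch '{"travel": [[-0.004,-0.001,0],[-0.004,-0.001,0.025],[-0.004,-0.001,0.05],[-0.004,-0.001,0.065],[-0.004,-0.001,0.072],[-0.004,-0.001,0.075],[-0.004,-0.001,0.0765],[-0.004,-0.001,0.0765],[-0.004,-0.001,0.0765]], "spin": [0,0,0,0,0,0,0,0,0]}';  python3 -m inch '{"travel": [[0,0,0],[0,0,0],[0,0,0],[0,0,0],[0,0,0],[0,0,0],[0,0,-0.03],[0,0,-0.06],[0,0,-0.09],[0,0,-0.09]], "spin": [0,0,0,0,0,0,0,0,0,0]}' 0; python3 -c "
from h import *
go((.5782,.345),.5+np.pi/2,.13);go((.5782,.345),.1+np.pi/2,.13)
pic,W=cloud('wrist')
m=(np.hypot(W[...,0]-.49,W[...,1]+.05)<.1)&(W[...,2]>.046)&(W[...,2]<.075)
n,l,st,_=cv2.connectedComponentsWithStats(m.astype(np.uint8))
for k in range(1,n):
  if st[k,4]>500: print(rect(W[l==k]),st[k,4],np.median(W[l==k],0))"
```

```text
t: 13.15
tool_pos: [0.5225, -0.0545, 0.0455]
orientation: [0.175, 3.135, -0.0]
force: [0.8, 0.1, -0.8]
opening: 0.0457
gripper_force: 15.0
t: 13.98
tool_pos: [0.5254, -0.0551, 0.1413]
orientation: [0.175, 3.127, -0.002]
force: [1.1, 0.4, 1.5]
opening: 0.0929
gripper_force: 0.0
p [ 0.5254 -0.0551  0.1413] travel [-0.0078  0.4035  0.0111] spin -0.612 q6 -1.66 tilt [ 0.01  -0.002 -1.   ] t 13.98
p [ 0.5254 -0.0551  0.1413] travel [-0.0078  0.4035  0.0111] spin -0.212 q6 -1.66 tilt [ 0.01  -0.002 -1.   ] t 13.98
(array([ 0.4641, -0.0467]), array([46.1, 46. ]), np.float64(-0.114)) 5972 [ 0.46283113 -0.0465305   0.05671766]
(array([ 0.5205, -0.0545]), array([46. , 46.3]), np.float64(-0.112)) 5082 [ 0.51840946 -0.05433814  0.05654573]
```

```bash
python3 -m inch '{"travel": [[-0.004,0.403,0.003],[-0.004,0.403,0.003],[-0.004,0.403,0.003],[-0.004,0.403,0.003],[-0.004,0.403,0.003],[-0.004,0.403,0.003],[-0.004,0.403,0.003],[-0.004,0.403,0.003],[-0.004,0.403,0.003],[-0.004,0.403,0.003]], "spin": [-0.22,-0.22,-0.22,-0.22,-0.22,-0.22,-0.22,-0.22,-0.22,-0.22]}';python3 -m inch '{"travel": [[0,0,0],[0,0,0],[0,0,0]], "spin": [0,0,0]}'; python3 -c "
from h import *
pic,W=cloud('wrist')
P=clean(W,(.5782,.345),.05,.046,.075);print(rect(P),np.median(P,0))
go((.5782,.345),.107+np.pi/2,.04)"
```

```text
t: 14.87
tool_pos: [0.5693, 0.3491, 0.1295]
orientation: [0.172, -3.135, -0.0]
force: [0.0, -0.4, 0.0]
opening: 0.0934
gripper_force: 0.0
t: 15.12
tool_pos: [0.5697, 0.345, 0.1297]
orientation: [0.17, -3.135, 0.002]
force: [0.4, -0.1, -0.2]
opening: 0.0929
gripper_force: 0.0
(array([0.5788, 0.3458]), array([45.1, 44.9]), np.float64(0.104)) [0.57707229 0.3455553  0.05574004]
p [0.57   0.3444 0.1302] travel [-0.0083 -0.0002  0.0902] spin 0.001 q6 -1.21 tilt [-0.001 -0.001 -1.   ] t 15.17
```

```bash
python3 -m inch '{"travel": [[-0.0085,0,0.03],[-0.0085,0,0.06],[-0.0085,0,0.08],[-0.0085,0,0.09],[-0.0085,0,0.09],[-0.0085,0,0.09]], "spin": [0,0,0,0,0,0]}'; python3 -m inch '{"travel": [[0,0,0],[0,0,0],[0,0,0],[0,0,0],[0,0,0],[0,0,0],[0,0,0],[0,0,0],[0,0,-0.03],[0,0,-0.06]], "spin": [0,0,0,0,0,0,0,0,0,0]}' 1 15; python3 -m inch '{"travel": [[0,0,-0.04],[0,0,-0.04],[0,0,-0.04],[0,0,-0.04]], "spin": [0,0,0,0]}';  python3 -c "
from h import *
go((.5305,-.2303),.107+np.pi/2,.12)"
```

```text
t: 15.67
tool_pos: [0.579, 0.3457, 0.0416]
orientation: [0.168, -3.137, 0.0]
force: [-0.3, -0.0, 0.2]
opening: 0.0931
gripper_force: 0.0
t: 16.5
tool_pos: [0.5765, 0.3454, 0.0985]
orientation: [0.17, -3.131, 0.004]
force: [0.7, 0.0, -0.4]
opening: 0.0455
gripper_force: 15.0
t: 16.83
tool_pos: [0.5788, 0.3465, 0.1411]
orientation: [0.17, -3.137, 0.0]
force: [-0.1, 0.2, -2.0]
opening: 0.0457
gripper_force: 15.0
p [0.5788 0.3465 0.1411] travel [ 0.1103 -0.5683  0.0212] spin 0.001 q6 -1.22 tilt [-0. -0. -1.] t 16.83
```

```bash
python3 -m inch '{"travel": [[0.11,-0.568,0],[0.11,-0.568,0],[0.11,-0.568,0],[0.11,-0.568,0],[0.11,-0.568,0],[0.11,-0.568,0],[0.11,-0.568,0],[0.11,-0.568,0],[0.11,-0.568,0],[0.11,-0.568,0]], "spin": [0,0,0,0,0,0,0,0,0,0]}';  python3 -c "
from h import *
go((.5305,-.2303),.107+np.pi/2,.12)"
```

```text
t: 17.67
tool_pos: [0.5422, -0.0702, 0.139]
orientation: [0.17, -3.133, -0.002]
force: [0.7, -0.4, -1.2]
opening: 0.0456
gripper_force: 15.0
p [ 0.5422 -0.0702  0.139 ] travel [ 0.0289 -0.158   0.0189] spin 0.001 q6 -1.9 tilt [-0.004  0.001 -1.   ] t 17.67
```

```bash
python3 -m inch '{"travel": [[0.028,-0.156,0.018],[0.028,-0.156,0.018],[0.028,-0.156,0.018],[0.028,-0.156,0.018],[0.028,-0.156,0.018],[0.028,-0.156,0.018],[0.028,-0.156,0.018],[0.028,-0.156,0.018]], "spin": [0,0,0,0,0,0,0,0]}';  python3 -c "
from h import *
pic,W=cloud('wrist')
P=clean(W,(.4737,-.236),.04,.045,.075);print(rect(P),np.median(P,0),len(P))
go((.5305,-.2303),.107+np.pi/2,.044)"
```

```text
t: 18.33
tool_pos: [0.5329, -0.2253, 0.1222]
orientation: [0.171, -3.135, -0.002]
force: [-0.1, 0.1, -1.6]
opening: 0.0455
gripper_force: 15.0
(array([ 0.4753, -0.2363]), array([45.3, 45.2]), np.float64(-0.195)) [ 0.47459324 -0.23627681  0.05973613] 5336
p [ 0.5332 -0.2252  0.1227] travel [ 0.0032 -0.0048  0.0787] spin 0.003 q6 -2.17 tilt [-0.001  0.001 -1.   ] t 18.38
```

```bash
python3 -m inch '{"travel": [[0.002,-0.004,0],[0.002,-0.004,0],[0.002,-0.004,0]], "spin": [0,0,0]}';  python3 -c "
from h import *
go((.5305,-.2303),.107+np.pi/2,.044)"
```

```text
t: 18.63
tool_pos: [0.532, -0.2305, 0.1236]
orientation: [-0.171, 3.137, -0.0]
force: [0.3, -0.4, -2.0]
opening: 0.0453
gripper_force: 15.0
p [ 0.532  -0.2305  0.1236] travel [0.0015 0.0004 0.0796] spin 0.002 q6 -2.18 tilt [ 0. -0. -1.] t 18.63
```

```bash
python3 -m inch '{"travel": [[0.001,0,0.025],[0.001,0,0.05],[0.001,0,0.065],[0.001,0,0.073],[0.001,0,0.077],[0.001,0,0.079],[0.001,0,0.079],[0.001,0,0.079]], "spin": [0,0,0,0,0,0,0,0]}';  python3 -m inch '{"travel": [[0,0,0],[0,0,0],[0,0,0],[0,0,0],[0,0,0],[0,0,0],[0,0,-0.03],[0,0,-0.06],[0,0,-0.09],[0,0,-0.12]], "spin": [0,0,0,0,0,0,0,0,0,0]}' 0; python3 -m inch '{"travel": [[0,0.25,-0.05],[0,0.25,-0.05],[0,0.25,-0.05],[0,0.25,-0.05],[0,0.25,-0.05],[0,0.25,-0.05],[0,0.25,-0.05],[0,0.25,-0.05],[0,0.25,-0.05],[0,0.25,-0.05]], "spin": [0,0,0,0,0,0,0,0,0,0]}'; python3 -m inch '{"travel": [[0.05,0.3,0],[0.05,0.3,0],[0.05,0.3,0],[0.05,0.3,0],[0.05,0.3,0],[0.05,0.3,0],[0.05,0.3,0],[0.05,0.3,0],[0.05,0.3,0],[0.05,0.3,0]], "spin": [0,0,0,0,0,0,0,0,0,0]}'
python3 - <<'E'
from h import *
pic,W=cloud("top"); save("top2.png",pic)
m=(W[...,0]<.62)&(W[...,0]>.4)&(W[...,1]<0)&(W[...,1]>-.3)&(W[...,2]>.046)&(W[...,2]<.075)
n,l,st,_=cv2.connectedComponentsWithStats(m.astype(np.uint8))
for k in range(1,n):
  if st[k,4]>100:
    r=rect(W[l==k]); o,y=((.525,-.2307),.107) if r[0][1]<-.14 else ((.5155,-.0533),-.112)
    d=r[0]-o;c,s=np.cos(y),np.sin(y); print(r,st[k,4],np.median(W[l==k][:,2]),"local",np.round([d@[c,s],d@[-s,c]],4))
for n in ["tape","standard","dish","beaker"]:
    print(n,[(np.round(r["centre"],3).tolist(),round(r["p"],2)) for r in models.look_for("top",n)])
E
```

```text
t: 19.3
tool_pos: [0.5318, -0.2314, 0.0457]
orientation: [-0.17, 3.135, -0.002]
force: [-0.6, -0.3, -0.8]
opening: 0.0454
gripper_force: 15.0
t: 20.13
tool_pos: [0.5305, -0.2308, 0.1655]
orientation: [0.17, -3.136, -0.0]
force: [0.3, 0.2, 0.0]
opening: 0.0928
gripper_force: 0.0
t: 20.97
tool_pos: [0.5037, 0.0164, 0.2139]
orientation: [0.168, -3.136, 0.001]
force: [-0.6, -0.7, -0.3]
opening: 0.0927
gripper_force: 0.0
t: 21.8
tool_pos: [0.4222, 0.3093, 0.2137]
orientation: [0.17, -3.136, 0.002]
force: [0.6, -0.2, -0.3]
opening: 0.0931
gripper_force: 0.0
(array([ 0.5305, -0.2312]), array([43.4, 44.8]), np.float64(0.023)) 371 0.05902647997471511 local [ 0.0054 -0.0011]
(array([ 0.5217, -0.0548]), array([46.1, 45.8]), np.float64(-0.112)) 469 0.05914837669078721 local [ 0.0063 -0.0008]
(array([ 0.475 , -0.2363]), array([42.9, 45.7]), np.float64(0.014)) 381 0.05917817400154446 local [-0.0503 -0.0002]
(array([ 0.4652, -0.047 ]), array([46.1, 46. ]), np.float64(-0.113)) 468 0.05914030885225541 local [-0.0507  0.0006]
tape [([0.608, 0.238, 0.025], 0.58)]
standard [([0.482, 0.373, 0.01], 0.69), ([0.48, 0.234, 0.032], 0.51)]
dish [([0.478, 0.369, 0.012], 0.66)]
beaker [([0.594, 0.107, 0.01], 0.89)]
```

View pics/top2.png

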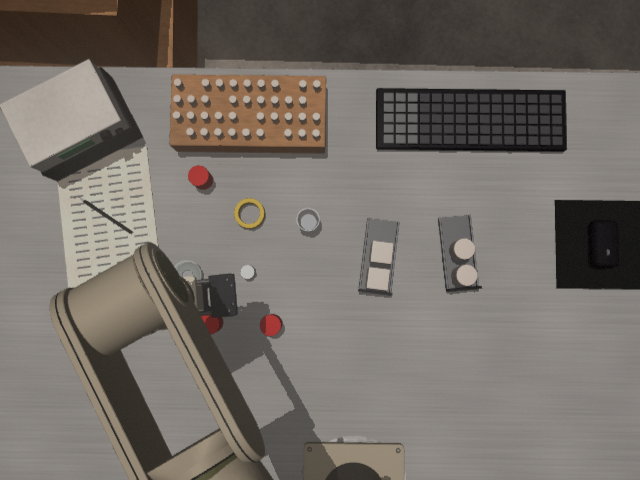

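The picture shows both pairs queued, at (382,252)/(378,279) and (464,249)/(466,275), with all measurements inside tolerance. The other items have not moved: tape (249,214), beaker (308,221), standard (248,272), and the dish, partly hidden, at (188,272). I hand in.

```bash
python3 -c "
from plant import close_job
print(close_job())"
```

```text
the job is handed in; nothing more can be done
None
```

I restocked both lanes and handed in the job at about 22 s. By the last camera measurement, all four pots are upright and within the limits, and the other bench items are where they were; the hand-in returned no verdict.

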